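# Refit the lift's control board and reset its breaker

### The job

The lift's control box lies open on the bench, its breaker still tripped. Fit the repaired circuit board, terminal block towards the cable glands: lower it gently and level onto the four snap standoffs and press it down near its corners until every standoff has clicked through and it sits fully home. Only then slide the metal guard right off the breaker's popped-out reset button and push the button fully in, leaving the screwdriver and pliers beside the box where they lie.

Things in the scene. Friction and masses are not known exactly. Their poses are not given: they have to be found in the camera images.
- board: the loose dark green circuit board to fit, 94 (x) x 134 (y) x 3 mm, 0.24 kg, lying parts-up on a 6 mm foam pad. Origin: centre of its underside; z up, +y towards its terminal block (grey, 52 mm long, 14 high, at y = 51 to 64 mm). Relays and a capacitor up to 16 mm high lie below y = -51 mm; the rest is bare but for the transformer. Free spots to press on: x +-32, y +-35 mm
- transformer (a point): the board's grip: centre, half-way up, of the black potted transformer block in the middle of the board, 32 (x) x 36 (y) x 44 mm high, 25 mm above the board's underside and 22 mm above its top face. Axes as the board. Bare board 31 mm wide on its x sides and 32 mm on its y sides
- hole_a (a point): centre of the board's hole a, 9 mm diameter, on the underside, at board x -37, y +57 mm (terminal block end). It goes over standoff post_a; axes as the board
- hole_b (a point): hole b, the same, at board x +37, y +57 mm (terminal block end); goes over post_b
- hole_c (a point): hole c, the same, at board x +37, y -57 mm; goes over post_c
- hole_d (a point): hole d, the same, at board x -37, y -57 mm; goes over post_d
- control_box: the fixed open control box, grey steel, 148 (x) x 244 (y) mm, rim 28 mm above the bench. Origin: centre of its underside, on the bench; z up, -x its front, +y towards the wall with three black cable glands. The seated board's centre is at box x 0, y +40 mm, its axes as the box's; the breaker is at y -84 mm
- post_a (a point): snap standoff a, white: point on its 13 mm shoulder, 17 mm above the bench, where the board's underside rests when home. Its split head ends 11.7 mm above, 13 mm wide at the barbs, 5 at the tip. A board set on the heads rests about 8 mm above the shoulders; each standoff takes 5 to 7 N and clicks in the last 1 mm: press until the board stops (top 20 mm above the bench). Axes as the box
- post_b (a point): standoff b, the same, 74 mm from a in box +x (cable gland end)
- post_c (a point): standoff c, the same, 114 mm from b in box -y
- post_d (a point): standoff d, the same, 114 mm from a in box -y
- guard_rib (a point): centre of the thumb rib, 10 (x) x 32 (y) x 14 mm high, on the aluminium sliding guard, a bridge 38 x 47 mm whose top is 43.5 mm above the bench, over the black breaker at the box's -y end; the rib's top is 57.5 mm above the bench. Axes as the box; the guard slides in box +x
- guard (a joint): sliding of the guard in box +x, m: 0 closed over the button, 0.046 fully open (end stop). About 2.5 N moves it and it stays where it is left
- button_top (a point): centre of the top of the breaker's reset button, a white round plunger 22 mm in diameter under the guard, standing 37 mm above the bench while popped out (12 mm above the breaker's face). Axes as the box
- reset_button (a joint): how far the reset button is pushed in, m: 0 popped out, 0.008 fully in (end stop). Takes 4 to 6 N and stays where it is pushed
- screwdriver: a screwdriver with a yellow handle, 187 mm long, lying in front of the box; leave it alone. Origin on the bench under its middle, its length along its y
- pliers: pliers with red handles, 182 mm long, lying behind the box; leave them alone. Origin on the bench under the middle, length along x

How it is judged:
On the way, in this order (a step that is already met when the one before it is completed fails the run):
1. the board is home on all four standoffs (z of hole_a in the frame of post_a below 0.0016 m and z of hole_b in the frame of post_b below 0.0016 m and z of hole_c in the frame of post_c below 0.0016 m and z of hole_d in the frame of post_d below 0.0016 m and distance between hole_a and post_a below 0.004 m and distance between hole_c and post_c below 0.004 m), for 0.2 s.
2. the guard is slid off the button (value of joint guard above 0.032 m), for 0.1 s.
3. the reset button is pushed in (value of joint reset_button above 0.0065 m), for 0.1 s.
At the end, for the whole second after the job is handed in: All four holes less than 1.6 mm above their standoffs' shoulders (every barb sprung out over the board), holes a and c within 4 mm of standoffs a and c; guard open more than 32 mm of 46; reset button in more than 6.5 mm of 8 (all of step 1 and value of joint guard above 0.032 m and value of joint reset_button above 0.0065 m); the robot touches nothing.
It fails at once if the board is dropped onto the standoffs (faster than 0.4 m/s when 10 to 60 mm above its place) (distance between hole_a and post_a below 0.06 m and z of hole_a in the frame of post_a above 0.01 m and linear speed of board above 0.4 m/s).
It fails at once if the board is tipped more than 15 degrees (angle between transformer's own z axis and vertical above 0.26 rad).
It fails at once if the screwdriver or the pliers are moved by more than 30 mm (distance of any of screwdriver, pliers from where it was at the start of the episode above 0.03 m).
It also fails if it takes over 64 s, if anything falls off the work surface, if the arm or the gripper's body presses on something with over 40 N, if the wrist force passes 120 N, or if a joint passes its speed limit or range.

### The arm

A 6-joint arm with a two-finger parallel gripper is mounted at the origin on a cart in front of the work surface, level with it; the furniture and walls round the work are solid. World frame = base frame: x ahead of the robot, y to its left, z up, the work surface at z = 0. Lengths are in m, angles in rad, forces in N, time in s.
With the tool pointing down it reaches from about 0.25 to 0.8 m from the base axis. Payload 3.9 kg.
Tool frame: the origin (TCP) lies at the very end of the fingers, on their centre line; the grasp point (between the pads) lies 19 mm behind it; z points along the fingers, y is the line along which they close (so a half turn about z gives the same grasp; the last joint's range is limited). The gripper opens to 85 mm and grips with 20 to 120 N. Pads are 22 mm wide; open, the fingers measure 114 mm over their backs; the gripper's body (76 mm by 85 mm) begins 54 mm behind the grasp point. The pads swing forward as they close: fully open they stand 13 mm farther back than shut.
Start: joints at [-1.292, 0.26, -0.138, 1.173, 0, 1.571], TCP at [0.144, -0.505, 0.231] pointing down, gripper open.
Joint ranges: [-2.78, 2.78], [-0.83, 1.72], [-1.28, 1.37], [-1.9, 2.12], [-1.57, 1.48], [-3.14, 3.14]. Speed limits (rad/s): [2.57, 2.57, 3.14, 3.14, 3.14, 3.14].

### API

Orientations are given as a rotation vector (axis times angle).
In Python, from cell import arm gives the robot as it stands. The module is installed in compiled form; this text tells all that it offers.
- The arm moves only by the tool carry_out, never from a script. Its argument "deltas" is a list of rows, each an object of numbers: "wx", "wy", "wz": the turn, a rotation vector about the tool's x, y, z in degrees; "tx", "ty", "tz": the shift along the tool's x, y, z in m; "jaw": the finger opening in m, from 0 to 0.0854. A call has 1 to 10 rows; each row is the pose to reach, as a shift and turn from the pose commanded when the call began, along the tool's axes at that moment; what a row does not reach only later rows make up. A row lasts 1/12 s, in which the tool goes at most 41.7 mm and 7.16 degrees, less where a joint would pass 70% of its speed; a pose out of reach is approached as far as the arm can. A call with a gripper value outside its range is refused whole. The fingers move at their own pace and stop on an object; "force" is the grip in N (left out, the last holds). Time passes only in rows, so rows that repeat a pose let the fingers close. It gives the time, the measured TCP pose, the force, the opening and the grip force at its end, in the units of the state.
- arm.get_state(): the state, without advancing time (a new reading comes with each control period).
- arm.get_image(name): name is "scene" or "top" or "wrist"; returns a dict with "img" (400x640x3 uint8, red, green, blue), "vfov" (degrees; the focal length in pixels is half the picture's height over the tangent of half this angle, whatever the lens; pixels are square), "cx", "cy" (the principal point, pixels), "k1" (the pictures are not rectified: a ray, as slopes to the right and down, at radius r is drawn at 1 + k1 r^2 times it, then the intrinsics apply), "R" (3x3) and "t" (3): a world point X has camera coordinates R X + t. Camera axes: x right, y down, z forward; pixel columns grow to the right and rows downward; lengths in m; the calibration is good to about 2 mm. A picture is of the moment at which its call begins. There is no depth.
- arm.sign_off(): hands the job in; it is judged then, once.
The state is a dict: "t": time; "joint_pos": joint angles; "dq": joint speeds; "joint_efforts": joint torques, N m; "ee_pos": TCP position; "eef_rot": TCP orientation; "force": force on the tool from outside, world axes, zero at the start; "torque": the same for the moment, N m; "width": finger opening in m; "grasp_force": force on a finger pad.
Only numpy, scipy, OpenCV 4.12 (cv2) and the standard library are available. Lean on these libraries where they do the work, as an engineer would, in place of code of your own. Each camera call takes 0.05 s, during which the arm holds its last target. There are 200 camera calls.

## Working session

There is one attempt and no reset: what is moved stays moved. The work goes in short steps, Python scripts to look and compute and a tool call to move; the robot and the scene stay as the last step left them, time stands still between calls to the robot, and variables do not carry over. Pictures are saved under pics/ and viewed, at most 10 in all, crops included, and the job is handed in when it is done.

Besides the shell and the picture viewer there is one more tool, called after "Call:" as a command line: name --argument value ..., lists and objects as JSON in quotes. carry_out: Moves the arm, as the interface text tells. Its arguments: {"type":"object","properties":{"deltas":{"type":"array"},"force":{"type":"number"}},"required":["deltas"]}

```bash
mkdir -p pics; cat > h.py <<'E'
import numpy as np, cv2
from cell import arm
def K(c):
    h,w=c["img"].shape[:2]; f=h/2/np.tan(np.radians(c["vfov"])/2)
    return f
def grab(name,save=None):
    c=arm.get_image(name)
    if save: cv2.imwrite("pics/"+save,c["img"][:,:,::-1])
    return c
def ray(c,px):
    f=K(c); d=(np.array(px,float)-[c["cx"],c["cy"]])/f
    u=d.copy()
    for _ in range(30): u=d/(1+c["k1"]*(u@u))
    R=np.array(c["R"]);t=np.array(c["t"])
    return -R.T@t, R.T@np.array([u[0],u[1],1])
def at(c,px,z):
    o,d=ray(c,px); return o+d*(z-o[2])/d[2]
def proj(c,X):
    p=np.array(c["R"])@np.array(X)+np.array(c["t"]); u=p[:2]/p[2]
    return u*(1+c["k1"]*(u@u))*K(c)+[c["cx"],c["cy"]]
E
python3 - <<'E'
from h import *
for n in("top","scene"):
    c=grab(n,n+"0.png"); print(n,c["vfov"],c["cx"],c["cy"],c["k1"],-np.array(c["R"]).T@c["t"])
s=arm.get_state(); print(s["ee_pos"],s["eef_rot"],s["t"],s["force"])
E
```

```text
top 47.249240586155906 320.7801574050854 197.727558061449 -0.0805708881729913 [0.42194046 0.21428658 1.26067235]
scene 42.58313411407798 323.61905495067964 190.92768855962078 0.04470553684614728 [-0.20188526  0.90673495  0.69540692]
[ 0.14429486 -0.50411361  0.23053263] [-3.10930920e+00 -4.36308038e-01  4.32419839e-04] 0.1 [ 0.28388663 -0.11876881  0.57230303]
```

View pics/top0.png

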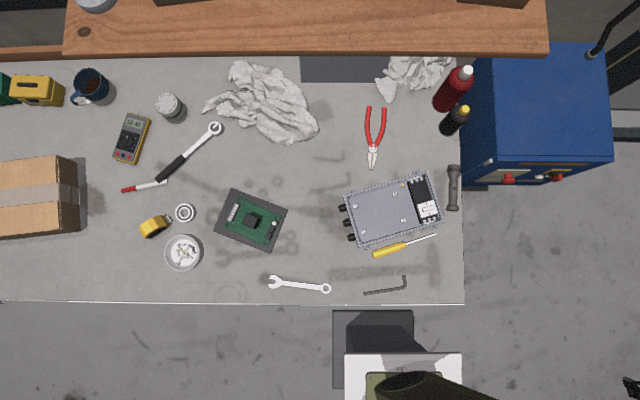

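View pics/scene0.png

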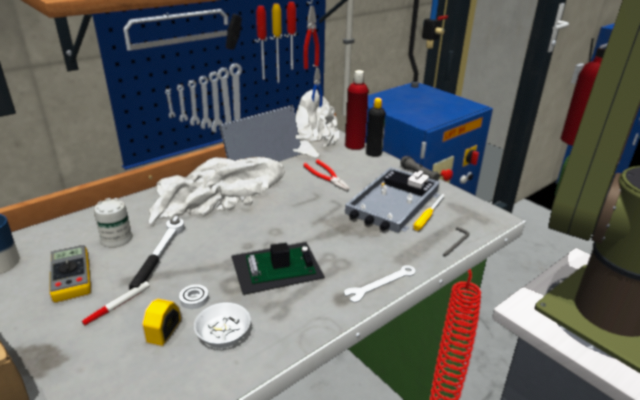

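The top view shows the board near (252,219) with its terminal block to the left (233,212). The box is at about (392,210) with its glands to the left (348,222) and the breaker to the right (425,198). The screwdriver lies below the box and the pliers above it. Next I'll measure the board and box by colour masks.

```bash
python3 - <<'E'
from h import *
c=grab("top"); im=c["img"]; 
big=cv2.resize(im[150:270,200:460],None,fx=3,fy=3,interpolation=cv2.INTER_CUBIC); cv2.imwrite("pics/crop.png",big[:,:,::-1])
hsv=cv2.cvtColor(im,cv2.COLOR_RGB2HSV)
m=((hsv[...,0]>55)&(hsv[...,0]<90)&(hsv[...,1]>100)).astype(np.uint8); m[:, :200]=0; m[:,310:]=0;m[:150]=0;m[270:]=0
m=cv2.morphologyEx(m,cv2.MORPH_OPEN,np.ones((2,2)))
ys,xs=np.nonzero(m); pts=np.array([at(c,(x,y),0.009)[:2]*1000 for x,y in zip(xs,ys)],np.float32)
r=cv2.minAreaRect(pts); print("board",r,len(pts))
# white blobs/ box
roi=im[150:270,330:450].astype(int)
for px in [(345,190),(437,172),(441,222),(360,249),(392,210),(252,219),(233,212),(425,198)]: print(px,im[px[1],px[0]],at(c,px,0.028).round(3))
g=cv2.cvtColor(im,cv2.COLOR_RGB2GRAY)
print("wrist",arm.get_image("wrist")["vfov"])
E
```

```text
board ((523.6129150390625, 408.1042175292969), (2.7605807781219482, 2.8095486164093018), 0.23148660361766815) 4
(345, 190) [160 154 153] [0.59  0.157 0.028]
(437, 172) [138 133 131] [ 0.64  -0.096  0.028]
(441, 222) [161 161 168] [ 0.503 -0.103  0.028]
(360, 249) [162 158 156] [0.43  0.117 0.028]
(392, 210) [156 158 165] [0.535 0.03  0.028]
(252, 219) [73 69 72] [0.51  0.409 0.028]
(233, 212) [182 176 182] [0.529 0.461 0.028]
(425, 198) [56 54 56] [ 0.568 -0.061  0.028]
wrist 68.62182262747793
```

View pics/crop.png

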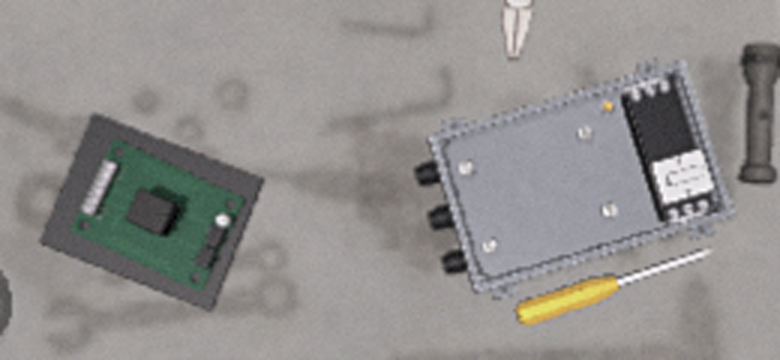

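The crop (3x, offset 200,150) shows:
- **Posts:** a (489,245), b (465,167), c (584,132), d (610,210).
- **Holes:** a (83,226), b (118,148), c (231,203), d (195,277).
- **Guard:** the bright part at (683,178).

```bash
python3 - <<'E'
from h import *
c=grab("top"); im=c["img"]; a=im.astype(int)
def fit(px,loc,z):
    P=np.array([at(c,p,z)[:2] for p in px]); L=np.array(loc,float)
    lc=L-L.mean(0); pc=P-P.mean(0); U,S,V=np.linalg.svd(lc.T@pc); R=(U@np.diag([1,np.sign(np.linalg.det(U@V))])@V).T
    t=P.mean(0)-R@L.mean(0); print("yaw",np.degrees(np.arctan2(R[1,0],R[0,0])),"org",t,"res mm",np.round(((L@R.T+t)-P)*1000,1).tolist()); return R,t
def cr(x,y): return (200+(x-1)/3,150+(y-1)/3)
def peak(p):
    x,y=map(round,p); w=a[y-3:y+4,x-3:x+4].sum(2).astype(float); w=np.clip(w-np.median(w)-30,0,None); yy,xx=np.mgrid[-3:4,-3:4]
    return (x+(w*xx).sum()/w.sum(),y+(w*yy).sum()/w.sum())
posts=[peak(cr(*p)) for p in [(489,245),(465,167),(584,132),(610,210)]]; print(posts)
fit(posts,[(-.037,.097),(.037,.097),(.037,-.017),(-.037,-.017)],0.025)
m=((a[...,1]-a[...,0]>15)&(a[...,1]-a[...,2]>5)).astype(np.uint8); m[:,:215]=0;m[:,290:]=0;m[:180]=0;m[:,:][255:]=0
ys,xs=np.nonzero(m); pts=np.array([at(c,(x,y),0.009)[:2]*1000 for x,y in zip(xs,ys)],np.float32)
print("board",cv2.minAreaRect(pts),len(pts))
fit([cr(*p) for p in [(83,226),(118,148),(231,203),(195,277)]],[(-.037,.057),(.037,.057),(.037,-.057),(-.037,-.057)],0.009)
print("guard",at(c,cr(683,178),.05))
s=arm.get_state();print(s["joint_pos"])
E
```

```text
[(np.float64(362.7124463519313), np.float64(231.60586552217453)), (np.float64(354.4930594114381), np.float64(205.61021654636312)), (np.float64(394.154533844189), np.float64(193.4904214559387)), (np.float64(402.7359855334539), np.float64(219.90415913200724))]
yaw 16.886003705064066 org [0.54017687 0.02779745] res mm [[-0.4, 0.4], [-0.0, 0.0], [-0.4, -0.6], [0.9, 0.2]]
board ((505.3524169921875, 411.8720703125), (134.21621704101562, 94.15196990966797), 65.433349609375) 1194
yaw -24.54612646111713 org [0.50629691 0.41230858] res mm [[2.0, -0.4], [-2.8, -0.5], [0.2, 1.0], [0.6, -0.2]]
guard [ 0.53632092 -0.0614376   0.05      ]
[-1.29201743e+00  2.60356112e-01 -1.38668154e-01  1.17270862e+00
  1.68810202e-05  1.57079449e+00]
```

```bash
cat >> h.py <<'E'
from scipy.spatial.transform import Rotation as Ro
def plan(xyz,az):
    """tool delta to TCP xyz, tool y at azimuth az deg (tool down)"""
    s=arm.get_state(); R0=Ro.from_rotvec(s["eef_rot"]); a=np.radians(az)
    y=np.array([np.cos(a),np.sin(a),0]); z=np.array([0,0,-1.]); x=np.cross(y,z)
    R1=Ro.from_matrix(np.c_[x,y,z])
    print("t",round(s["t"],2),"shift",R0.inv().apply(np.array(xyz)-s["ee_pos"]).round(4),"turn",np.degrees((R0.inv()*R1).as_rotvec()).round(2),"ee",np.round(s["ee_pos"],4),"F",np.round(s["force"],1),"w",s["width"])
E
python3 -c "
from h import *
plan((.505,.412,.17),-24.6)"
```

```text
t 0.25 shift [ 0.5989 -0.7818  0.0616] turn [-5.000e-02 -2.000e-02 -4.943e+01] ee [ 0.1444 -0.5044  0.2309] F [ 0.3 -0.1  0.3] w 0.0855981250719738
```

Call:
carry_out --deltas '[{"tx": 0.599, "ty": -0.782, "tz": 0.06, "wz": -49.4, "jaw": 0.07}, {"tx": 0.599, "ty": -0.782, "tz": 0.06, "wz": -49.4, "jaw": 0.07}, {"tx": 0.599, "ty": -0.782, "tz": 0.06, "wz": -49.4, "jaw": 0.07}, {"tx": 0.599, "ty": -0.782, "tz": 0.06, "wz": -49.4, "jaw": 0.07}, {"tx": 0.599, "ty": -0.782, "tz": 0.06, "wz": -49.4, "jaw": 0.07}, {"tx": 0.599, "ty": -0.782, "tz": 0.06, "wz": -49.4, "jaw": 0.07}, {"tx": 0.599, "ty": -0.782, "tz": 0.06, "wz": -49.4, "jaw": 0.07}, {"tx": 0.599, "ty": -0.782, "tz": 0.06, "wz": -49.4, "jaw": 0.07}, {"tx": 0.599, "ty": -0.782, "tz": 0.06, "wz": -49.4, "jaw": 0.07}, {"tx": 0.599, "ty": -0.782, "tz": 0.06, "wz": -49.4, "jaw": 0.07}]'

```text
invalid input at $.deltas[0]: expected keys wx, wy, wz, tx, ty, tz, jaw
```

```bash
python3 -c "
from h import *
plan((.505,.412,.17),-24.6)"
```

```text
t 0.25 shift [ 0.5989 -0.7818  0.0616] turn [-5.000e-02 -2.000e-02 -4.943e+01] ee [ 0.1444 -0.5044  0.2309] F [ 0.3 -0.1  0.3] w 0.0855981250719738
```

Call:
carry_out --deltas '[{"wx": 0, "wy": 0, "wz": -49.4, "tx": 0.599, "ty": -0.782, "tz": 0.06, "jaw": 0.07}, {"wx": 0, "wy": 0, "wz": -49.4, "tx": 0.599, "ty": -0.782, "tz": 0.06, "jaw": 0.07}, {"wx": 0, "wy": 0, "wz": -49.4, "tx": 0.599, "ty": -0.782, "tz": 0.06, "jaw": 0.07}, {"wx": 0, "wy": 0, "wz": -49.4, "tx": 0.599, "ty": -0.782, "tz": 0.06, "jaw": 0.07}, {"wx": 0, "wy": 0, "wz": -49.4, "tx": 0.599, "ty": -0.782, "tz": 0.06, "jaw": 0.07}, {"wx": 0, "wy": 0, "wz": -49.4, "tx": 0.599, "ty": -0.782, "tz": 0.06, "jaw": 0.07}, {"wx": 0, "wy": 0, "wz": -49.4, "tx": 0.599, "ty": -0.782, "tz": 0.06, "jaw": 0.07}, {"wx": 0, "wy": 0, "wz": -49.4, "tx": 0.599, "ty": -0.782, "tz": 0.06, "jaw": 0.07}, {"wx": 0, "wy": 0, "wz": -49.4, "tx": 0.599, "ty": -0.782, "tz": 0.06, "jaw": 0.07}, {"wx": 0, "wy": 0, "wz": -49.4, "tx": 0.599, "ty": -0.782, "tz": 0.06, "jaw": 0.07}]'

```text
t: 1.08
ee_pos: [0.2969, -0.1159, 0.2061]
eef_rot: [2.644, 1.695, 0.001]
force: [0.9, -0.3, 0.5]
width: 0.0702
grasp_force: 0.0
```

```bash
python3 -c "
from h import *
plan((.505,.412,.17),-24.6)"
```

```text
t 1.08 shift [ 0.5666 -0.0313  0.0361] turn [ 0.07 -0.   -0.08] ee [ 0.2969 -0.1159  0.2061] F [ 0.9 -0.3  0.5] w 0.07020991132026054
```

```bash
python3 -c "
from h import *
plan((.50,.05,.27),-24.6)
c=grab('wrist'); s=arm.get_state(); R=Ro.from_rotvec(s['eef_rot']); print(R.inv().apply(-np.array(c['R']).T@c['t']-s['ee_pos']), (np.array(c['R'])@R.as_matrix()).round(2).tolist())"
```

```text
t 1.08 shift [ 0.2356  0.1154 -0.0637] turn [ 0.07 -0.   -0.08] ee [ 0.2969 -0.1159  0.2061] F [ 0.9 -0.3  0.5] w 0.07020991132026054
[ 0.07582955  0.00255669 -0.14340143] [[-0.01, 1.0, -0.0], [-0.95, -0.01, -0.33], [-0.33, -0.0, 0.95]]
```

Call:
carry_out --deltas '[{"wx": 0, "wy": 0, "wz": 0, "tx": 0.235, "ty": 0.115, "tz": -0.064, "jaw": 0.07}, {"wx": 0, "wy": 0, "wz": 0, "tx": 0.235, "ty": 0.115, "tz": -0.064, "jaw": 0.07}, {"wx": 0, "wy": 0, "wz": 0, "tx": 0.235, "ty": 0.115, "tz": -0.064, "jaw": 0.07}, {"wx": 0, "wy": 0, "wz": 0, "tx": 0.235, "ty": 0.115, "tz": -0.064, "jaw": 0.07}, {"wx": 0, "wy": 0, "wz": 0, "tx": 0.235, "ty": 0.115, "tz": -0.064, "jaw": 0.07}, {"wx": 0, "wy": 0, "wz": 0, "tx": 0.235, "ty": 0.115, "tz": -0.064, "jaw": 0.07}, {"wx": 0, "wy": 0, "wz": 0, "tx": 0.235, "ty": 0.115, "tz": -0.064, "jaw": 0.07}, {"wx": 0, "wy": 0, "wz": 0, "tx": 0.235, "ty": 0.115, "tz": -0.064, "jaw": 0.07}]'

```text
t: 1.8
ee_pos: [0.5035, 0.0505, 0.2704]
eef_rot: [2.64, 1.701, 0.006]
force: [-0.2, -0.4, -0.7]
width: 0.0703
grasp_force: 0.0
```

```bash
python3 -c "
from h import *
plan((.505,.412,.17),-24.6)
c=grab('wrist','w1.png')
b=lambda x,y,z: np.array([.5402+x*np.cos(.2947)-y*np.sin(.2947),.0278+x*np.sin(.2947)+y*np.cos(.2947),z])
for p in [(-.037,.097),(.037,.097),(.037,-.017),(-.037,-.017)]: print(proj(c,b(*p,.025)).round(1))
"
```

```text
t 1.8 shift [ 0.3295 -0.1484  0.1009] turn [ 0.17 -0.15  0.18] ee [0.5035 0.0505 0.2704] F [-0.2 -0.4 -0.7] w 0.07030664988175366
[277.8 132.5]
[320.7  92.5]
[376.5 160.4]
[334.4 195.1]
```

View pics/w1.png

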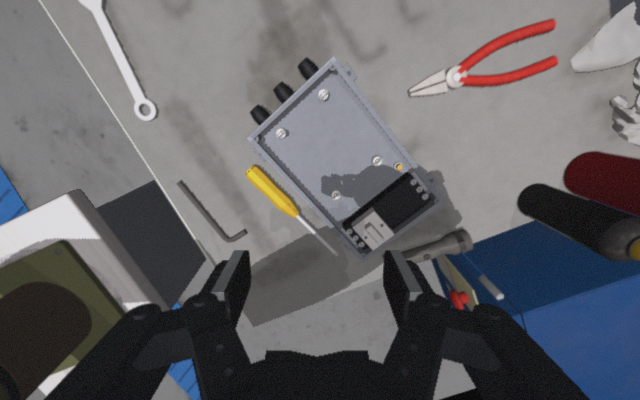

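The wrist view shows the posts at a (281,133), b (324,95), c (377,161) and d (336,196). The guard is at (376,230). These are about 2 px from where the top view predicted them.

```bash
cat >> h.py <<'E'
def fit(c,px,loc,z):
    P=np.array([at(c,p,z)[:2] for p in px]); L=np.array(loc,float)
    lc=L-L.mean(0); pc=P-P.mean(0); U,S,V=np.linalg.svd(lc.T@pc); R=(U@np.diag([1,np.sign(np.linalg.det(U@V))])@V).T
    t=P.mean(0)-R@L.mean(0); print("yaw",np.degrees(np.arctan2(R[1,0],R[0,0])),"org",t,"res mm",np.round(((L@R.T+t)-P)*1000,1).tolist()); return R,t
def peak(c,p):
    a=c["img"].astype(int); x,y=map(round,p); w=a[y-7:y+8,x-7:x+8].sum(2).astype(float); w=np.clip(w-np.median(w)-60,0,None); yy,xx=np.mgrid[-7:8,-7:8]
    return (x+(w*xx).sum()/w.sum(),y+(w*yy).sum()/w.sum())
PO=[(-.037,.097),(.037,.097),(.037,-.017),(-.037,-.017)]
HO=[(-.037,.057),(.037,.057),(.037,-.057),(-.037,-.057)]
E
python3 -c "
from h import *
c=grab('wrist')
q=[peak(c,p) for p in [(281,133),(324,95),(377,161),(336,196)]]; print(np.round(q,1))
fit(c,q,PO,.025); plan((.505,.412,.17),-24.6)
g=cv2.resize(c['img'][180:270,320:460],None,fx=5,fy=5,interpolation=cv2.INTER_CUBIC); cv2.imwrite('pics/g.png',g[:,:,::-1])
"
```

```text
[[281.2 129.8]
 [324.3  90.8]
 [379.1 158.3]
 [337.9 195.3]]
yaw 16.686879210479738 org [0.54145531 0.02612421] res mm [[-0.8, -1.0], [0.0, 0.2], [0.5, -1.5], [0.2, 2.3]]
t 1.9 shift [ 0.3334 -0.146   0.0993] turn [-0.05  0.05  0.04] ee [0.4993 0.0481 0.2695] F [-0.6  0.3  0.5] w 0.07019979280383576
```

View pics/g.png

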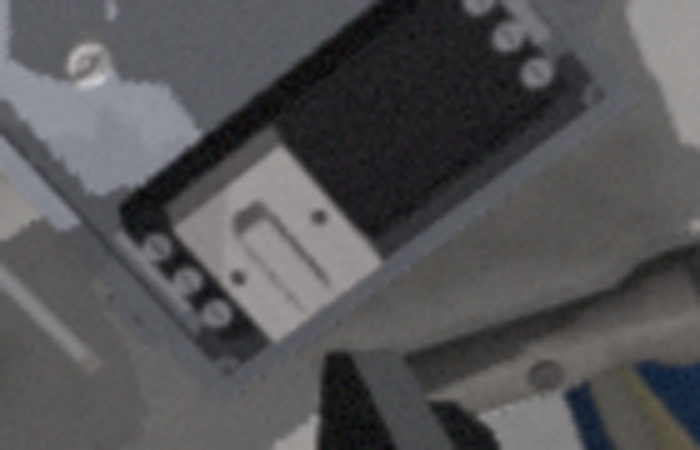

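Call:
carry_out --deltas '[{"wx": 0, "wy": 0, "wz": 0, "tx": 0.33, "ty": -0.148, "tz": 0.1, "jaw": 0.07}, {"wx": 0, "wy": 0, "wz": 0, "tx": 0.33, "ty": -0.148, "tz": 0.1, "jaw": 0.07}, {"wx": 0, "wy": 0, "wz": 0, "tx": 0.33, "ty": -0.148, "tz": 0.1, "jaw": 0.07}, {"wx": 0, "wy": 0, "wz": 0, "tx": 0.33, "ty": -0.148, "tz": 0.1, "jaw": 0.07}, {"wx": 0, "wy": 0, "wz": 0, "tx": 0.33, "ty": -0.148, "tz": 0.1, "jaw": 0.07}, {"wx": 0, "wy": 0, "wz": 0, "tx": 0.33, "ty": -0.148, "tz": 0.1, "jaw": 0.07}, {"wx": 0, "wy": 0, "wz": 0, "tx": 0.33, "ty": -0.148, "tz": 0.1, "jaw": 0.07}, {"wx": 0, "wy": 0, "wz": 0, "tx": 0.33, "ty": -0.148, "tz": 0.1, "jaw": 0.07}, {"wx": 0, "wy": 0, "wz": 0, "tx": 0.33, "ty": -0.148, "tz": 0.1, "jaw": 0.07}, {"wx": 0, "wy": 0, "wz": 0, "tx": 0.33, "ty": -0.148, "tz": 0.1, "jaw": 0.07}]'

```text
t: 2.73
ee_pos: [0.5006, 0.414, 0.1665]
eef_rot: [-2.638, -1.701, 0.004]
force: [0.2, 0.5, -1.4]
width: 0.0704
grasp_force: 0.0
```

```bash
python3 -c "
from h import *
plan((.505,.412,.12),-24.6)
c=grab('wrist','w2.png')
"
```

```text
t 2.73 shift [0.     0.005  0.0465] turn [-0.19  0.04  0.24] ee [0.5006 0.414  0.1665] F [ 0.2  0.5 -1.4] w 0.07042424389253236
```

View pics/w2.png

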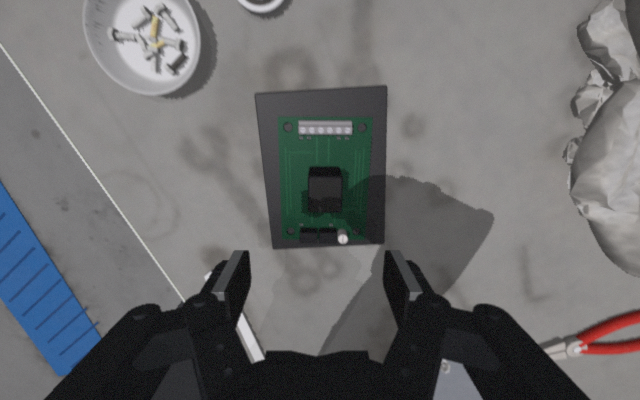

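The crop of the first wrist view puts the rib centre at wrist pixel (377,232). The new wrist view shows the board upright with the terminal block at the top (325,129), the transformer at (325,190), and holes a (288,128), b (362,127), c (360,232) and d (291,232).

```bash
python3 -c "
from h import *
c=grab('wrist'); a=c['img'].astype(int)
m=((a[...,1]-a[...,0]>12)&(a[...,1]-a[...,2]>3)).astype(np.uint8); m[:90]=0;m[255:]=0;m[:,:255]=0;m[:,400:]=0
m=cv2.morphologyEx(m,cv2.MORPH_OPEN,np.ones((3,3),np.uint8))
ys,xs=np.nonzero(m); P=np.array([at(c,(x,y),.009)[:2]*1000 for x,y in zip(xs,ys)],np.float32)
print(cv2.minAreaRect(P),len(P))
fit(c,[(288,127.5),(362,127),(360,231.5),(291,231.5)],HO,.009)
plan((.505,.412,.014),-24.6)
"
```

```text
((507.44830322265625, 410.62725830078125), (134.3524169921875, 94.68841552734375), 65.35216522216797) 7750
yaw -23.82157947009242 org [0.50877078 0.40541568] res mm [[0.0, -0.7], [-0.1, -0.3], [-1.6, 1.7], [1.7, -0.6]]
t 2.83 shift [0.0049 0.0025 0.1545] turn [-0.07  0.2   0.05] ee [0.501  0.409  0.1685] F [0.1 0.2 0.2] w 0.06980451345163304
```

Call:
carry_out --deltas '[{"wx": 0, "wy": 0, "wz": 0, "tx": 0.0045, "ty": 0.004, "tz": 0.04, "jaw": 0.07}, {"wx": 0, "wy": 0, "wz": 0, "tx": 0.0045, "ty": 0.004, "tz": 0.08, "jaw": 0.07}, {"wx": 0, "wy": 0, "wz": 0, "tx": 0.0045, "ty": 0.004, "tz": 0.115, "jaw": 0.07}, {"wx": 0, "wy": 0, "wz": 0, "tx": 0.0045, "ty": 0.004, "tz": 0.135, "jaw": 0.07}, {"wx": 0, "wy": 0, "wz": 0, "tx": 0.0045, "ty": 0.004, "tz": 0.147, "jaw": 0.07}, {"wx": 0, "wy": 0, "wz": 0, "tx": 0.0045, "ty": 0.004, "tz": 0.153, "jaw": 0.07}, {"wx": 0, "wy": 0, "wz": 0, "tx": 0.0045, "ty": 0.004, "tz": 0.153, "jaw": 0.07}]'

```text
t: 3.42
ee_pos: [0.5071, 0.4092, 0.0162]
eef_rot: [2.645, 1.693, -0.005]
force: [-1.6, 0.1, -0.5]
width: 0.0701
grasp_force: 0.0
```

```bash
python3 -c "
from h import *
plan((.506,.411,.014),-24.6)
"
```

```text
t 3.42 shift [ 0.0012 -0.0018  0.0022] turn [-0.06  0.17 -0.16] ee [0.5071 0.4092 0.0162] F [-1.6  0.1 -0.5] w 0.07011441962209587
```

Close the grip.

Call:
carry_out --deltas '[{"wx": 0, "wy": 0, "wz": 0, "tx": 0.001, "ty": -0.001, "tz": 0.001, "jaw": 0.02}, {"wx": 0, "wy": 0, "wz": 0, "tx": 0.001, "ty": -0.001, "tz": 0.001, "jaw": 0.02}, {"wx": 0, "wy": 0, "wz": 0, "tx": 0.001, "ty": -0.001, "tz": 0.001, "jaw": 0.02}, {"wx": 0, "wy": 0, "wz": 0, "tx": 0.001, "ty": -0.001, "tz": 0.001, "jaw": 0.02}, {"wx": 0, "wy": 0, "wz": 0, "tx": 0.001, "ty": -0.001, "tz": 0.001, "jaw": 0.02}, {"wx": 0, "wy": 0, "wz": 0, "tx": 0.001, "ty": -0.001, "tz": 0.001, "jaw": 0.02}]' --force 60

```text
t: 3.92
ee_pos: [0.5082, 0.4142, 0.0178]
eef_rot: [-2.644, -1.697, -0.005]
force: [-0.9, -0.8, 5.9]
width: 0.0313
grasp_force: 61.5
```

```bash
python3 -c "
from h import *
plan((.506,.411,.12),-24.6); print(arm.get_state()['grasp_force'])
"
```

```text
t 3.92 shift [-0.0036 -0.0006 -0.1022] turn [ 0.09 -0.15 -0.03] ee [0.5082 0.4142 0.0178] F [-0.9 -0.8  5.9] w 0.03131316886098757
61.46353840827942
```

Call:
carry_out --deltas '[{"wx": 0, "wy": 0, "wz": 0, "tx": 0, "ty": 0, "tz": -0.01, "jaw": 0.02}, {"wx": 0, "wy": 0, "wz": 0, "tx": 0, "ty": 0, "tz": -0.03, "jaw": 0.02}, {"wx": 0, "wy": 0, "wz": 0, "tx": 0, "ty": 0, "tz": -0.06, "jaw": 0.02}, {"wx": 0, "wy": 0, "wz": 0, "tx": 0, "ty": 0, "tz": -0.085, "jaw": 0.02}, {"wx": 0, "wy": 0, "wz": 0, "tx": 0, "ty": 0, "tz": -0.1, "jaw": 0.02}, {"wx": 0, "wy": 0, "wz": 0, "tx": 0, "ty": 0, "tz": -0.1, "jaw": 0.02}]'

```text
t: 4.42
ee_pos: [0.5092, 0.4152, 0.1205]
eef_rot: [-2.643, -1.696, -0.011]
force: [0.5, 0.6, -2.8]
width: 0.0312
grasp_force: 60.5
```

```bash
python3 -c "
from h import *
c=grab('wrist','w3.png')
for _ in range(3): plan((.529,.066,.12),16.8); grab('wrist')
"
```

```text
t 4.47 shift [-0.3081  0.164  -0.0027] turn [  0.18  -0.17 -41.41] ee [0.5083 0.4144 0.1182] F [ 0.5 -1.  -2. ] w 0.03169706809687712
t 4.52 shift [-0.3068  0.1646 -0.0039] turn [ 3.000e-02 -2.000e-02 -4.142e+01] ee [0.5072 0.4135 0.1162] F [-0.5  0.2 -3. ] w 0.030999893196482955
t 4.57 shift [-0.3059  0.165  -0.0047] turn [ -0.08   0.08 -41.42] ee [0.5064 0.4129 0.1149] F [ 0.5 -0.4 -1.9] w 0.03157515545079445
```

View pics/w3.png

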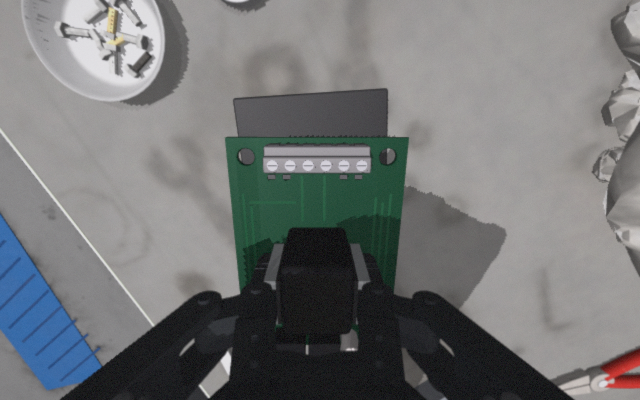

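The wrist view shows the board held level, with hole a at (247,157) and hole b at (388,157). Carrying it over the box.

Call:
carry_out --deltas '[{"wx": 0, "wy": 0, "wz": -41.4, "tx": -0.306, "ty": 0.165, "tz": 0.01, "jaw": 0.02}, {"wx": 0, "wy": 0, "wz": -41.4, "tx": -0.306, "ty": 0.165, "tz": 0.01, "jaw": 0.02}, {"wx": 0, "wy": 0, "wz": -41.4, "tx": -0.306, "ty": 0.165, "tz": 0.01, "jaw": 0.02}, {"wx": 0, "wy": 0, "wz": -41.4, "tx": -0.306, "ty": 0.165, "tz": 0.01, "jaw": 0.02}, {"wx": 0, "wy": 0, "wz": -41.4, "tx": -0.306, "ty": 0.165, "tz": 0.01, "jaw": 0.02}, {"wx": 0, "wy": 0, "wz": -41.4, "tx": -0.306, "ty": 0.165, "tz": 0.01, "jaw": 0.02}, {"wx": 0, "wy": 0, "wz": -41.4, "tx": -0.306, "ty": 0.165, "tz": 0.01, "jaw": 0.02}, {"wx": 0, "wy": 0, "wz": -41.4, "tx": -0.306, "ty": 0.165, "tz": 0.01, "jaw": 0.02}, {"wx": 0, "wy": 0, "wz": -41.4, "tx": -0.306, "ty": 0.165, "tz": 0.01, "jaw": 0.02}, {"wx": 0, "wy": 0, "wz": -41.4, "tx": -0.306, "ty": 0.165, "tz": 0.01, "jaw": 0.02}]'

```text
t: 5.45
ee_pos: [0.5278, 0.062, 0.1041]
eef_rot: [-1.88, -2.515, 0.007]
force: [0.0, 0.5, -2.5]
width: 0.0313
grasp_force: 60.4
```

```bash
python3 -c "
from h import *
for _ in range(4): c=grab('top')
plan((.529,.066,.08),16.8)
"
```

```text
t 5.65 shift [-0.0011 -0.0003  0.0251] turn [-0.09 -0.05  0.02] ee [0.529  0.0672 0.1051] F [ 0.3  0.5 -2.4] w 0.03144768899183181
```

Call:
carry_out --deltas '[{"wx": 0, "wy": 0, "wz": 0, "tx": -0.001, "ty": 0, "tz": 0.02, "jaw": 0.02}, {"wx": 0, "wy": 0, "wz": 0, "tx": -0.001, "ty": 0, "tz": 0.04, "jaw": 0.02}, {"wx": 0, "wy": 0, "wz": 0, "tx": -0.001, "ty": 0, "tz": 0.05, "jaw": 0.02}, {"wx": 0, "wy": 0, "wz": 0, "tx": -0.001, "ty": 0, "tz": 0.05, "jaw": 0.02}, {"wx": 0, "wy": 0, "wz": 0, "tx": -0.001, "ty": 0, "tz": 0.05, "jaw": 0.02}, {"wx": 0, "wy": 0, "wz": 0, "tx": -0.001, "ty": 0, "tz": 0.05, "jaw": 0.02}]'

```text
t: 6.15
ee_pos: [0.5306, 0.0662, 0.0566]
eef_rot: [1.872, 2.522, 0.001]
force: [0.2, -1.0, -1.7]
width: 0.031
grasp_force: 60.4
```

```bash
python3 -c "
from h import *
c=grab('wrist'); d=grab('top'); plan((.529,.066,.05),16.8)
t=cv2.resize(d['img'][150:260,320:470],(800,587),interpolation=cv2.INTER_CUBIC)
w=c['img'][100:300,180:440]; w=cv2.resize(w,(763,587),interpolation=cv2.INTER_CUBIC)
o=np.hstack([t,w]); o=cv2.resize(o,(800,300),interpolation=cv2.INTER_AREA); 
o=np.vstack([cv2.resize(d['img'][150:250,320:453],(399,300),interpolation=cv2.INTER_CUBIC), cv2.resize(c['img'][100:300,180:446],(399,300),interpolation=cv2.INTER_CUBIC)])
o=np.vstack([cv2.resize(c['img'][100:300,:],(800,250)),cv2.resize(d['img'][150:250,320:453][:, :],(465,350),interpolation=cv2.INTER_CUBIC) if 0 else np.pad(cv2.resize(d['img'][150:250,320:453],(465,350),interpolation=cv2.INTER_CUBIC),((0,0),(0,335),(0,0)))])
cv2.imwrite('pics/w4.png',o[:,:,::-1])
"
```

```text
t 6.25 shift [ 0.0006 -0.0019  0.0071] turn [0.12 0.02 0.  ] ee [0.531  0.066  0.0571] F [-0.7 -1.  -2.4] w 0.03119027849002559
```

View pics/w4.png

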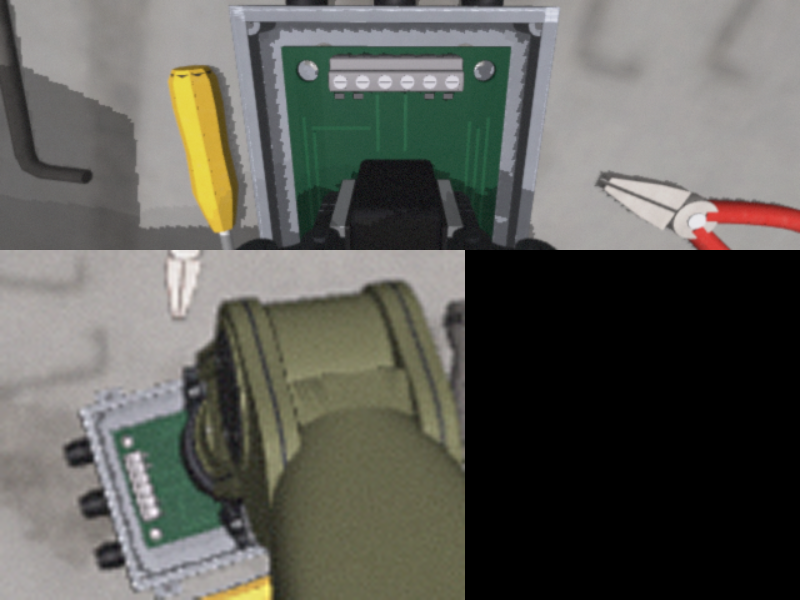

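The wrist part of the composite shows white post heads inside both terminal-end holes, at wrist pixels of about (246,156) and (387,156). The top part shows the same holes at about (364,231) and (356,204). I'll now quantify the offset.

```bash
python3 -c "
from h import *
def hole(c,p,r):
    a=c['img'].astype(int); x,y=p; s=a[y-r:y+r+1,x-r:x+r+1]
    m=((s[...,1]-s[...,0])<12).astype(np.uint8)
    n,l,st,ce=cv2.connectedComponentsWithStats(m); 
    k=l[r,r]; k=k if k else 1+np.argmax(st[1:,4]); g=s.sum(2)*(l==k)
    w=np.clip(g-0.8*g.max(),0,None).astype(float); yy,xx=np.mgrid[-r:r+1,-r:r+1]
    return ce[k]-r+p, np.array([x+(w*xx).sum()/w.sum(),y+(w*yy).sum()/w.sum()]), st[k,2:]
B=lambda o,yaw,p: np.array(o)+Ro.from_euler('z',yaw,degrees=True).as_matrix()[:2,:2]@np.array(p)
for n,ps,r in (('wrist',[(246,156),(387,156)],12),('top',[(364,231),(356,204)],4)):
    c=grab(n); s=arm.get_state(); zt=s['ee_pos'][2]-.0075
    print(n,s['ee_pos'].round(4) if hasattr(s['ee_pos'],'round') else s['ee_pos'])
    for p,l in zip(ps,PO):
        h,w,st=hole(c,p,r); H=at(c,h,zt)[:2]
        print(' hole',h.round(1),st,(H*1e3).round(1),'headspot',(at(c,w,.0287)[:2]*1e3).round(1),'post topfit',(B((.5402,.0278),16.8,l)*1e3).round(1),'wristfit',(B((.54145,.0261),16.8,l)*1e3).round(1))
"
```

```text
wrist [0.531  0.0659 0.057 ]
 hole [245.7 156.1] [ 17  17 220] [480.9 107.8] headspot [479.  104.1] post topfit [476.7 110. ] wristfit [478.  108.3]
 hole [387.2 156.1] [ 17  16 215] [551.1 128.9] headspot [555.2 125.7] post topfit [547.6 131.4] wristfit [548.8 129.7]
top [0.5309 0.0658 0.0569]
 hole [364.1 230.7] [3 4 9] [478.4 107.8] headspot [480.3 106.3] post topfit [476.7 110. ] wristfit [478.  108.3]
 hole [356. 204.] [3 3 9] [549.3 128.9] headspot [551.  127.5] post topfit [547.6 131.4] wristfit [548.8 129.7]
```

Call:
carry_out --deltas '[{"wx": 0, "wy": 0, "wz": 0, "tx": 0.002, "ty": -0.0016, "tz": 0.005, "jaw": 0.02}, {"wx": 0, "wy": 0, "wz": 0, "tx": 0.002, "ty": -0.0016, "tz": 0.01, "jaw": 0.02}, {"wx": 0, "wy": 0, "wz": 0, "tx": 0.002, "ty": -0.0016, "tz": 0.014, "jaw": 0.02}, {"wx": 0, "wy": 0, "wz": 0, "tx": 0.002, "ty": -0.0016, "tz": 0.014, "jaw": 0.02}, {"wx": 0, "wy": 0, "wz": 0, "tx": 0.002, "ty": -0.0016, "tz": 0.014, "jaw": 0.02}, {"wx": 0, "wy": 0, "wz": 0, "tx": 0.002, "ty": -0.0016, "tz": 0.014, "jaw": 0.02}]'

```text
t: 6.85
ee_pos: [0.5278, 0.0669, 0.0418]
eef_rot: [-1.874, -2.521, 0.0]
force: [0.3, -0.3, -2.8]
width: 0.0315
grasp_force: 60.4
```

```bash
python3 -c "
from h import *
for _ in range(2): c=grab('wrist')
plan((.529,.066,.05),16.8)
f=lambda x,y: cv2.resize(c['img'][y-20:y+21,x-20:x+21],(390,390),interpolation=cv2.INTER_CUBIC)
o=np.hstack([f(246,156),f(387,156)]);cv2.imwrite('pics/w5.png',o[:,:,::-1])
"
```

```text
t 6.95 shift [-0.0012  0.0006 -0.0079] turn [ 0.01  0.   -0.03] ee [0.5281 0.0669 0.0421] F [ 0.2 -0.1 -1.7] w 0.03154993897015111
```

View pics/w5.png

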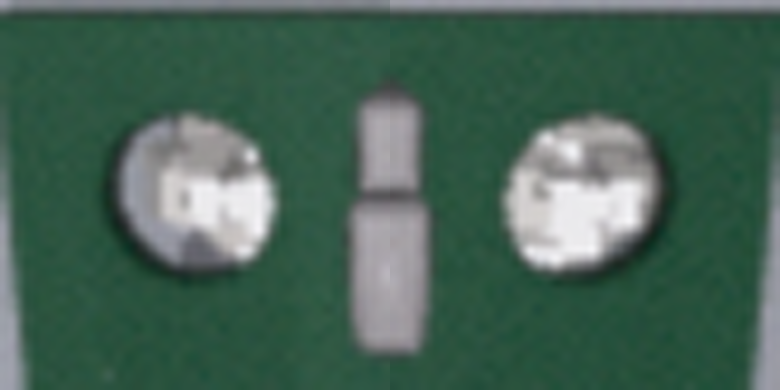

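The crop shows white heads in both holes, with a slight imbalance: the heads sit about 1 mm towards +tool y. I'll shift by 1 mm and lower until contact.

Call:
carry_out --deltas '[{"wx": 0, "wy": 0, "wz": 0, "tx": 0, "ty": 0.001, "tz": 0.002, "jaw": 0.02}, {"wx": 0, "wy": 0, "wz": 0, "tx": 0, "ty": 0.001, "tz": 0.004, "jaw": 0.02}, {"wx": 0, "wy": 0, "wz": 0, "tx": 0, "ty": 0.001, "tz": 0.006, "jaw": 0.02}, {"wx": 0, "wy": 0, "wz": 0, "tx": 0, "ty": 0.001, "tz": 0.007, "jaw": 0.02}, {"wx": 0, "wy": 0, "wz": 0, "tx": 0, "ty": 0.001, "tz": 0.007, "jaw": 0.02}, {"wx": 0, "wy": 0, "wz": 0, "tx": 0, "ty": 0.001, "tz": 0.007, "jaw": 0.02}]' --force 110

```text
t: 7.45
ee_pos: [0.5296, 0.0669, 0.0357]
eef_rot: [1.873, 2.52, 0.0]
force: [0.1, -2.0, 4.5]
width: 0.0307
grasp_force: 110.1
```

```bash
python3 -c "
from h import *
grab('wrist');plan((.529,.066,.036),16.8);print(arm.get_state()['torque'])
"
```

```text
t 7.5 shift [-0.0007 -0.0008 -0.0003] turn [ 0.08  0.07 -0.05] ee [0.5296 0.0669 0.0357] F [ 0.4 -2.6  5.5] w 0.03067217089013285
[-0.51909926  0.10881332 -0.00558623]
```

Call:
carry_out --deltas '[{"wx": 0, "wy": 0, "wz": 0, "tx": -0.0003, "ty": 0, "tz": 0.001, "jaw": 0.02}, {"wx": 0, "wy": 0, "wz": 0, "tx": -0.0003, "ty": 0, "tz": 0.002, "jaw": 0.02}, {"wx": 0, "wy": 0, "wz": 0, "tx": -0.0003, "ty": 0, "tz": 0.003, "jaw": 0.02}, {"wx": 0, "wy": 0, "wz": 0, "tx": -0.0003, "ty": 0, "tz": 0.004, "jaw": 0.02}, {"wx": 0, "wy": 0, "wz": 0, "tx": -0.0003, "ty": 0, "tz": 0.004, "jaw": 0.02}]'

```text
t: 7.92
ee_pos: [0.5294, 0.0667, 0.0312]
eef_rot: [1.873, 2.52, 0.0]
force: [1.0, -3.8, 2.6]
width: 0.0307
grasp_force: 109.5
```

```bash
python3 -c "
from h import *
grab('wrist');plan((.529,.066,.0275),16.8);print(arm.get_state()['torque'])
"
```

```text
t 7.97 shift [-0.0005 -0.0006  0.0036] turn [ 0.05  0.05 -0.04] ee [0.5294 0.0667 0.0311] F [ 1.3 -1.3 -0.1] w 0.030861692691136054
[-0.54235845 -0.21699192 -0.07463596]
```

Call:
carry_out --deltas '[{"wx": 0, "wy": 0, "wz": 0, "tx": 0, "ty": 0, "tz": 0.001, "jaw": 0.02}, {"wx": 0, "wy": 0, "wz": 0, "tx": 0, "ty": 0, "tz": 0.002, "jaw": 0.02}, {"wx": 0, "wy": 0, "wz": 0, "tx": 0, "ty": 0, "tz": 0.003, "jaw": 0.02}, {"wx": 0, "wy": 0, "wz": 0, "tx": 0, "ty": 0, "tz": 0.004, "jaw": 0.02}, {"wx": 0, "wy": 0, "wz": 0, "tx": 0, "ty": 0, "tz": 0.005, "jaw": 0.02}, {"wx": 0, "wy": 0, "wz": 0, "tx": 0, "ty": 0, "tz": 0.005, "jaw": 0.02}]'

```text
t: 8.47
ee_pos: [0.5289, 0.0673, 0.0288]
eef_rot: [1.873, 2.521, 0.002]
force: [-6.7, -3.1, 25.9]
width: 0.0309
grasp_force: 112.9
```

```bash
python3 -c "
from h import *
grab('wrist');plan((.529,.066,.0275),16.8);print(arm.get_state()['torque'])
"
```

```text
t 8.52 shift [-0.0012 -0.0003  0.0013] turn [ 0.07 -0.03 -0.03] ee [0.5289 0.0673 0.0288] F [-7.2 -3.3 26.4] w 0.030612907284653608
[-0.34063262  1.57040266 -0.15066312]
```

Call:
carry_out --deltas '[{"wx": 0, "wy": 0, "wz": 0, "tx": 0, "ty": 0, "tz": 0.001, "jaw": 0.02}, {"wx": 0, "wy": 0, "wz": 0, "tx": 0, "ty": 0, "tz": 0.002, "jaw": 0.02}, {"wx": 0, "wy": 0, "wz": 0, "tx": 0, "ty": 0, "tz": 0.003, "jaw": 0.02}, {"wx": 0, "wy": 0, "wz": 0, "tx": 0, "ty": 0, "tz": 0.003, "jaw": 0.02}]'

```text
t: 8.85
ee_pos: [0.529, 0.0673, 0.0287]
eef_rot: [1.873, 2.521, 0.004]
force: [-12.9, -3.1, 48.8]
width: 0.0309
grasp_force: 115.9
```

```bash
python3 -c "
from h import *
grab('wrist');plan((.529,.066,.0275),16.8);print(arm.get_state()['torque'])
"
```

```text
t 8.9 shift [-0.0012 -0.0003  0.0012] turn [ 0.15 -0.01 -0.03] ee [0.529  0.0673 0.0287] F [-12.5  -3.4  50.1] w 0.030748361426007134
[-0.58038137  3.09883789 -0.14934909]
```

Call:
carry_out --deltas '[{"wx": 0, "wy": 0, "wz": 0, "tx": 0, "ty": 0, "tz": -0.004, "jaw": 0.02}, {"wx": 0, "wy": 0, "wz": 0, "tx": 0, "ty": 0, "tz": -0.005, "jaw": 0.06}, {"wx": 0, "wy": 0, "wz": 0, "tx": 0, "ty": 0, "tz": -0.005, "jaw": 0.06}, {"wx": 0, "wy": 0, "wz": 0, "tx": 0, "ty": 0, "tz": -0.005, "jaw": 0.06}, {"wx": 0, "wy": 0, "wz": 0, "tx": 0, "ty": 0, "tz": -0.015, "jaw": 0.06}, {"wx": 0, "wy": 0, "wz": 0, "tx": 0, "ty": 0, "tz": -0.045, "jaw": 0.06}, {"wx": 0, "wy": 0, "wz": 0, "tx": 0, "ty": 0, "tz": -0.065, "jaw": 0}, {"wx": 0, "wy": 0, "wz": 0, "tx": 0, "ty": 0, "tz": -0.065, "jaw": 0}, {"wx": 0, "wy": 0, "wz": 0, "tx": 0, "ty": 0, "tz": -0.065, "jaw": 0}, {"wx": 0, "wy": 0, "wz": 0, "tx": 0, "ty": 0, "tz": -0.065, "jaw": 0}]'

```text
t: 9.73
ee_pos: [0.5284, 0.067, 0.0874]
eef_rot: [-1.873, -2.521, 0.001]
force: [0.2, 0.2, 0.1]
width: 0.0114
grasp_force: 0.0
```

```bash
python3 -c "
from h import *
grab('wrist');c=grab('wrist');plan((.529,.066,.09),16.8)
cv2.imwrite('pics/w6.png',c['img'][:,:,::-1])
"
```

```text
t 9.83 shift [-0.0012  0.0009 -0.0032] turn [-0.15 -0.03 -0.03] ee [0.5278 0.0669 0.0868] F [ 0.2 -1.  -0. ] w 0.00030479061547174485
```

View pics/w6.png

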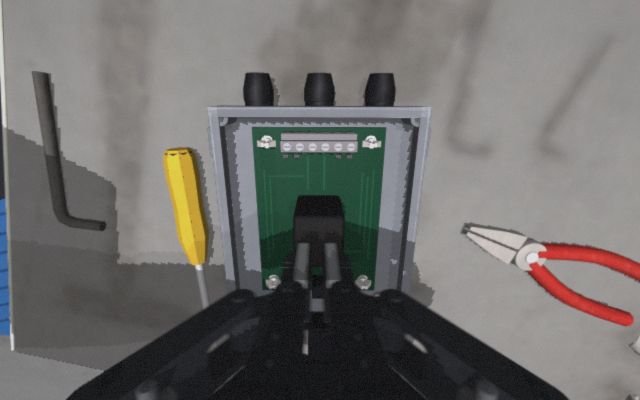

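All four white heads now stand proud through the holes: a (266,142), b (372,142), c (362,282) and d (275,282). The press also stopped hard at 50 N. I'll confirm by pressing each corner with closed fingers.

Call:
carry_out --deltas '[{"wx": 0, "wy": 0, "wz": 0, "tx": 0.018, "ty": -0.016, "tz": 0, "jaw": 0}, {"wx": 0, "wy": 0, "wz": 0, "tx": 0.034, "ty": -0.031, "tz": 0, "jaw": 0}, {"wx": 0, "wy": 0, "wz": 0, "tx": 0.034, "ty": -0.031, "tz": 0.025, "jaw": 0}, {"wx": 0, "wy": 0, "wz": 0, "tx": 0.034, "ty": -0.031, "tz": 0.045, "jaw": 0}, {"wx": 0, "wy": 0, "wz": 0, "tx": 0.034, "ty": -0.031, "tz": 0.058, "jaw": 0}, {"wx": 0, "wy": 0, "wz": 0, "tx": 0.034, "ty": -0.031, "tz": 0.064, "jaw": 0}, {"wx": 0, "wy": 0, "wz": 0, "tx": 0.034, "ty": -0.031, "tz": 0.067, "jaw": 0}, {"wx": 0, "wy": 0, "wz": 0, "tx": 0.034, "ty": -0.031, "tz": 0.069, "jaw": 0}, {"wx": 0, "wy": 0, "wz": 0, "tx": 0.034, "ty": -0.031, "tz": 0.069, "jaw": 0}, {"wx": 0, "wy": 0, "wz": 0, "tx": 0.034, "ty": -0.031, "tz": 0.069, "jaw": 0}]' --force 40

```text
t: 10.67
ee_pos: [0.4872, 0.0903, 0.0199]
eef_rot: [-1.872, -2.519, 0.004]
force: [-7.0, -0.3, 13.5]
width: 0.0002
grasp_force: 6.6
```

Call:
carry_out --deltas '[{"wx": 0, "wy": 0, "wz": 0, "tx": 0, "ty": 0, "tz": -0.03, "jaw": 0}, {"wx": 0, "wy": 0, "wz": 0, "tx": 0, "ty": 0.032, "tz": -0.04, "jaw": 0}, {"wx": 0, "wy": 0, "wz": 0, "tx": 0, "ty": 0.063, "tz": -0.04, "jaw": 0}, {"wx": 0, "wy": 0, "wz": 0, "tx": 0, "ty": 0.063, "tz": -0.025, "jaw": 0}, {"wx": 0, "wy": 0, "wz": 0, "tx": 0, "ty": 0.063, "tz": -0.01, "jaw": 0}, {"wx": 0, "wy": 0, "wz": 0, "tx": 0, "ty": 0.063, "tz": -0.004, "jaw": 0}, {"wx": 0, "wy": 0, "wz": 0, "tx": 0, "ty": 0.063, "tz": 0, "jaw": 0}, {"wx": 0, "wy": 0, "wz": 0, "tx": 0, "ty": 0.063, "tz": 0, "jaw": 0}, {"wx": 0, "wy": 0, "wz": 0, "tx": 0, "ty": 0.063, "tz": 0, "jaw": 0}]'

```text
t: 11.42
ee_pos: [0.549, 0.1086, 0.02]
eef_rot: [-1.873, -2.521, 0.001]
force: [-3.2, -1.1, 5.8]
width: 0.0
grasp_force: 3.1
```

Call:
carry_out --deltas '[{"wx": 0, "wy": 0, "wz": 0, "tx": 0, "ty": 0, "tz": -0.03, "jaw": 0}, {"wx": 0, "wy": 0, "wz": 0, "tx": 0, "ty": 0, "tz": -0.067, "jaw": 0}, {"wx": 0, "wy": 0, "wz": 0, "tx": -0.033, "ty": 0, "tz": -0.067, "jaw": 0}, {"wx": 0, "wy": 0, "wz": 0, "tx": -0.069, "ty": 0, "tz": -0.055, "jaw": 0}, {"wx": 0, "wy": 0, "wz": 0, "tx": -0.069, "ty": 0, "tz": -0.03, "jaw": 0}, {"wx": 0, "wy": 0, "wz": 0, "tx": -0.069, "ty": 0, "tz": -0.01, "jaw": 0}, {"wx": 0, "wy": 0, "wz": 0, "tx": -0.069, "ty": 0, "tz": -0.003, "jaw": 0}, {"wx": 0, "wy": 0, "wz": 0, "tx": -0.069, "ty": 0, "tz": 0, "jaw": 0}, {"wx": 0, "wy": 0, "wz": 0, "tx": -0.069, "ty": 0, "tz": 0, "jaw": 0}, {"wx": 0, "wy": 0, "wz": 0, "tx": -0.069, "ty": 0, "tz": 0, "jaw": 0}]'

```text
t: 12.25
ee_pos: [0.5685, 0.0423, 0.0201]
eef_rot: [-1.873, -2.521, 0.003]
force: [-2.3, -1.9, 4.5]
width: -0.0
grasp_force: 2.4
```

Call:
carry_out --deltas '[{"wx": 0, "wy": 0, "wz": 0, "tx": 0, "ty": 0, "tz": -0.03, "jaw": 0}, {"wx": 0, "wy": 0, "wz": 0, "tx": 0, "ty": -0.032, "tz": -0.04, "jaw": 0}, {"wx": 0, "wy": 0, "wz": 0, "tx": 0, "ty": -0.063, "tz": -0.04, "jaw": 0}, {"wx": 0, "wy": 0, "wz": 0, "tx": 0, "ty": -0.063, "tz": -0.025, "jaw": 0}, {"wx": 0, "wy": 0, "wz": 0, "tx": 0, "ty": -0.063, "tz": -0.01, "jaw": 0}, {"wx": 0, "wy": 0, "wz": 0, "tx": 0, "ty": -0.063, "tz": -0.004, "jaw": 0}, {"wx": 0, "wy": 0, "wz": 0, "tx": 0, "ty": -0.063, "tz": 0, "jaw": 0}, {"wx": 0, "wy": 0, "wz": 0, "tx": 0, "ty": -0.063, "tz": 0, "jaw": 0}, {"wx": 0, "wy": 0, "wz": 0, "tx": 0, "ty": -0.063, "tz": 0, "jaw": 0}]'

```text
t: 13.0
ee_pos: [0.5086, 0.0247, 0.02]
eef_rot: [-1.872, -2.521, 0.002]
force: [-3.4, -0.6, 7.5]
width: -0.0001
grasp_force: 4.1
```

All four corners stop at 20.0 mm, so the board is home. Lifting to look at the guard.

Call:
carry_out --deltas '[{"wx": 0, "wy": 0, "wz": 0, "tx": 0, "ty": 0, "tz": -0.04, "jaw": 0}, {"wx": 0, "wy": 0, "wz": 0, "tx": 0, "ty": 0, "tz": -0.08, "jaw": 0}, {"wx": 0, "wy": 0, "wz": 0, "tx": 0, "ty": 0.01, "tz": -0.12, "jaw": 0}, {"wx": 0, "wy": 0, "wz": 0, "tx": 0, "ty": 0.01, "tz": -0.16, "jaw": 0}, {"wx": 0, "wy": 0, "wz": 0, "tx": 0, "ty": 0.01, "tz": -0.2, "jaw": 0}, {"wx": 0, "wy": 0, "wz": 0, "tx": 0, "ty": 0.01, "tz": -0.2, "jaw": 0}, {"wx": 0, "wy": 0, "wz": 0, "tx": 0, "ty": 0.01, "tz": -0.2, "jaw": 0}, {"wx": 0, "wy": 0, "wz": 0, "tx": 0, "ty": 0.01, "tz": -0.2, "jaw": 0}]'

```text
t: 13.67
ee_pos: [0.519, 0.0276, 0.2192]
eef_rot: [1.873, 2.522, 0.001]
force: [-1.0, 0.6, 0.2]
width: 0.0002
grasp_force: 0.0
```

```bash
cat >> h.py <<'E'
def box(X,o=(.5410,.0268),yaw=16.8):  # world xy -> box mm
    return (Ro.from_euler('z',-yaw,degrees=True).as_matrix()[:2,:2]@(np.array(X)[:2]-o)*1e3).round(1)
def wld(p,o=(.5410,.0268),yaw=16.8): return (np.array(o)+Ro.from_euler('z',yaw,degrees=True).as_matrix()[:2,:2]@np.array(p)/1e3).round(4)
def bright(c,z,thr,pred,rad):
    a=c['img'].astype(int); g=a.min(2); p0=proj(c,[*pred,z]); yy,xx=np.mgrid[:400,:640]
    m=((g>thr)&(np.hypot(xx-p0[0],yy-p0[1])<rad)).astype(np.uint8)
    n,l,st,ce=cv2.connectedComponentsWithStats(m)
    for k in range(1,n):
        if st[k,4]>25:
            ct,_=cv2.findContours((l==k).astype(np.uint8),0,1); P=np.array([at(c,q[0],z)[:2]*1e3 for q in ct[0]],np.float32); r=cv2.minAreaRect(P)
            print(st[k],'box',box(np.array(r[0])/1e3),'size',np.round(r[1],1),'col',a[l==k].mean(0).round())
E
python3 -c "
from h import *
c=grab('wrist'); p=wld((-28,-84)); print(p,proj(c,[*p,.0435]))
for th in (110,140,165): print(th); bright(c,.0435,th,p,75)
plan((*wld((-75,-84)),.12),16.8)
"
```

```text
[ 0.5385 -0.0617] [309.9585163  249.51991044]
110
[282 177  43  46 687] box [-42.8 -15.7] size [53.  48.1] col [133. 135. 143.]
[258 183  21  44 613] box [-76.  -26.2] size [22.7 52.9] col [135. 134. 136.]
[298 188  11   9  65] box [-35.3 -11.6] size [10.   9.8] col [160. 161. 161.]
[347 192  25  15 151] box [ 28.6 -21.5] size [10.9 31.2] col [164. 165. 171.]
[246 199  13  44 198] box [-95.8 -46.4] size [12.2 54.9] col [150. 148. 150.]
[375 229   8   8  31] box [ 54.2 -61.2] size [8.3 9.2] col [139. 138. 144.]
[296 233  31  19 329] box [-26.8 -73.9] size [36.6 24.2] col [155. 151. 152.]
[256 288  24   9 103] box [ -83.4 -146.2] size [29.6 11.2] col [133. 132. 132.]
140
[283 177  11  16 138] box [-52.2  -1.6] size [11.4 17.9] col [144. 145. 155.]
[272 183   6  11  44] box [-67.7  -6. ] size [ 5.4 11.8] col [145. 147. 156.]
[298 189  11   7  51] box [-35.4 -10.4] size [11.4  7.2] col [168. 168. 169.]
[347 193  22  13 107] box [ 27.7 -18.9] size [ 9.8 26.4] col [177. 177. 183.]
[250 200   7  18  78] box [-94.1 -30.7] size [ 6.9 21.1] col [185. 184. 186.]
[296 234  30  17 256] box [-27.4 -73.9] size [35.3 21.5] col [162. 157. 158.]
165
[348 193   8   9  55] box [ 20.2 -16.5] size [8.  9.8] col [207. 207. 210.]
[252 200   4  18  55] box [-93.2 -30.5] size [ 3.5 21.1] col [198. 197. 200.]
[297 234  15   6  48] box [-34.7 -66.3] size [17.3  6. ] col [204. 202. 204.]
t 13.72 shift [-0.0914 -0.0532  0.0982] turn [-0.1  -0.03 -0.01] ee [0.5182 0.0275 0.2181] F [-0.2  0.5  0. ] w 7.068984558982235e-05
```

Guard centre is at box x -27 mm and measures 37 mm wide, which matches the given size. Moving in front of the rib.

Call:
carry_out --deltas '[{"wx": 0, "wy": 0, "wz": 0, "tx": -0.035, "ty": -0.015, "tz": 0.01, "jaw": 0}, {"wx": 0, "wy": 0, "wz": 0, "tx": -0.07, "ty": -0.03, "tz": 0.03, "jaw": 0}, {"wx": 0, "wy": 0, "wz": 0, "tx": -0.092, "ty": -0.04, "tz": 0.06, "jaw": 0}, {"wx": 0, "wy": 0, "wz": 0, "tx": -0.092, "ty": -0.04, "tz": 0.1, "jaw": 0}, {"wx": 0, "wy": 0, "wz": 0, "tx": -0.092, "ty": -0.04, "tz": 0.135, "jaw": 0}, {"wx": 0, "wy": 0, "wz": 0, "tx": -0.092, "ty": -0.04, "tz": 0.16, "jaw": 0}, {"wx": 0, "wy": 0, "wz": 0, "tx": -0.092, "ty": -0.04, "tz": 0.169, "jaw": 0}, {"wx": 0, "wy": 0, "wz": 0, "tx": -0.092, "ty": -0.04, "tz": 0.169, "jaw": 0}, {"wx": 0, "wy": 0, "wz": 0, "tx": -0.092, "ty": -0.04, "tz": 0.169, "jaw": 0}, {"wx": 0, "wy": 0, "wz": 0, "tx": -0.092, "ty": -0.04, "tz": 0.169, "jaw": 0}]'

```text
t: 14.55
ee_pos: [0.5084, -0.0722, 0.0512]
eef_rot: [1.872, 2.521, 0.002]
force: [-0.2, -0.3, -0.0]
width: -0.0004
grasp_force: 0.0
```

```bash
python3 -c "
from h import *
grab('wrist');plan((*wld((-27,-84)),.049),16.8); print(box(arm.get_state()['ee_pos']))
"
```

```text
t 14.6 shift [0.0016 0.0324 0.0026] turn [ 0.17  0.08 -0.01] ee [ 0.5088 -0.0723  0.0516] F [-0.1  0.6  0.2] w -7.053980017764699e-05
[-59.4 -85.5]
```

Call:
carry_out --deltas '[{"wx": 0, "wy": 0, "wz": 0, "tx": 0.001, "ty": 0.007, "tz": 0.002, "jaw": 0}, {"wx": 0, "wy": 0, "wz": 0, "tx": 0.001, "ty": 0.014, "tz": 0.002, "jaw": 0}, {"wx": 0, "wy": 0, "wz": 0, "tx": 0.001, "ty": 0.02, "tz": 0.002, "jaw": 0}, {"wx": 0, "wy": 0, "wz": 0, "tx": 0.001, "ty": 0.026, "tz": 0.002, "jaw": 0}, {"wx": 0, "wy": 0, "wz": 0, "tx": 0.001, "ty": 0.032, "tz": 0.002, "jaw": 0}, {"wx": 0, "wy": 0, "wz": 0, "tx": 0.001, "ty": 0.038, "tz": 0.002, "jaw": 0}, {"wx": 0, "wy": 0, "wz": 0, "tx": 0.001, "ty": 0.044, "tz": 0.002, "jaw": 0}, {"wx": 0, "wy": 0, "wz": 0, "tx": 0.001, "ty": 0.05, "tz": 0.002, "jaw": 0}, {"wx": 0, "wy": 0, "wz": 0, "tx": 0.001, "ty": 0.05, "tz": 0.002, "jaw": 0}]'

```text
t: 15.35
ee_pos: [0.5568, -0.0565, 0.0487]
eef_rot: [1.872, 2.521, 0.002]
force: [0.1, 0.7, 0.7]
width: -0.0001
grasp_force: 0.3
```

```bash
python3 -c "
from h import *
plan((*wld((5,-84)),.049),16.8); print(box(arm.get_state()['ee_pos']))
"
```

```text
t 15.35 shift [ 0.0003  0.014  -0.0003] turn [0.12 0.04 0.  ] ee [ 0.5568 -0.0565  0.0487] F [0.1 0.7 0.7] w -0.00011833379519114432
[ -9.  -84.3]
```

Call:
carry_out --deltas '[{"wx": 0, "wy": 0, "wz": 0, "tx": 0, "ty": 0.004, "tz": 0, "jaw": 0}, {"wx": 0, "wy": 0, "wz": 0, "tx": 0, "ty": 0.008, "tz": 0, "jaw": 0}, {"wx": 0, "wy": 0, "wz": 0, "tx": 0, "ty": 0.012, "tz": 0, "jaw": 0}, {"wx": 0, "wy": 0, "wz": 0, "tx": 0, "ty": 0.015, "tz": 0, "jaw": 0}]'

```text
t: 15.68
ee_pos: [0.5651, -0.0538, 0.048]
eef_rot: [-1.872, -2.517, 0.012]
force: [-14.8, -7.1, 17.4]
width: -0.0002
grasp_force: 11.1
```

```bash
python3 -c "
from h import *
plan((*wld((5,-84)),.049),16.8); print(box(arm.get_state()['ee_pos']))
"
```

```text
t 15.68 shift [ 0.0001  0.0053 -0.0011] turn [-0.5   0.06 -0.07] ee [ 0.5651 -0.0538  0.048 ] F [-14.8  -7.1  17.4] w -0.00019871107914525964
[ -0.2 -84.1]
```

Call:
carry_out --deltas '[{"wx": 0, "wy": 0, "wz": 0, "tx": 0, "ty": -0.01, "tz": 0, "jaw": 0}, {"wx": 0, "wy": 0, "wz": 0, "tx": 0, "ty": -0.025, "tz": -0.01, "jaw": 0}, {"wx": 0, "wy": 0, "wz": 0, "tx": 0.03, "ty": -0.025, "tz": -0.05, "jaw": 0}, {"wx": 0, "wy": 0, "wz": 0, "tx": 0.06, "ty": -0.025, "tz": -0.09, "jaw": 0}, {"wx": 0, "wy": 0, "wz": 0, "tx": 0.09, "ty": -0.025, "tz": -0.13, "jaw": 0}, {"wx": 0, "wy": 0, "wz": 0, "tx": 0.1, "ty": -0.025, "tz": -0.17, "jaw": 0}, {"wx": 0, "wy": 0, "wz": 0, "tx": 0.1, "ty": -0.025, "tz": -0.17, "jaw": 0}, {"wx": 0, "wy": 0, "wz": 0, "tx": 0.1, "ty": -0.025, "tz": -0.17, "jaw": 0}]'

```text
t: 16.35
ee_pos: [0.5198, 0.0385, 0.2235]
eef_rot: [1.866, 2.518, 0.013]
force: [0.9, 0.7, 1.4]
width: 0.0
grasp_force: 0.0
```

```bash
python3 -c "
from h import *
c=grab('wrist'); p=wld((-5,-84))
print('guard'); bright(c,.0435,110,p,50)
print('button');bright(c,.037,130,wld((-27,-84)),22);bright(c,.037,170,wld((-27,-84)),22)
plan((*wld((-27,-84)),.06),16.8)
"
```

```text
guard
[285 218   8   8  35] box [-45.6 -39.8] size [11.5  6.1] col [126. 128. 137.]
[295 240  16  10  35] box [-32.8 -67.7] size [20.9  6.8] col [120. 118. 124.]
[327 240  30  33 525] box [ 16.9 -86. ] size [36.2 45.3] col [144. 139. 140.]
[297 246   7   6  30] box [-34.4 -74.9] size [7.5 6.9] col [162. 159. 158.]
button
[297 247   7   5  29] box [-34.7 -79.1] size [7.6 5.7] col [163. 160. 160.]
t 16.4 shift [-0.1004 -0.0102  0.1608] turn [0.42 0.05 0.09] ee [0.5188 0.0375 0.2208] F [-0.7 -0.6 -0.3] w 0.00022520913821427326
```

```bash
python3 -c "
from h import *
c=grab('wrist')
for th in (60,75,90): print(th);bright(c,.037,th,wld((-27,-84)),19)
p=proj(c,[*wld((-27,-84)),.037]); x,y=p.round().astype(int); print(p); print(c['img'][y-14:y+15:2,x-18:x+19:2].min(2))
"
```

```text
60
[295 240  19  32 410] box [-31.6 -87.9] size [22.6 44.2] col [88. 88. 90.]
[320 243   7  24 127] box [ -7.8 -86.4] size [ 7.6 32.7] col [76. 77. 79.]
75
[295 240  19  30 308] box [-32.2 -86.3] size [22.3 41.3] col [94. 94. 97.]
[320 244   7  15  62] box [ -7.4 -81.1] size [ 7.3 19.9] col [83. 84. 87.]
90
[295 241  18  12 103] box [-33.5 -73.3] size [22.3 12.8] col [119. 117. 120.]
[307.68276015 252.99694924]
[[ 28  33  36  26  32  29  22  33  44  29  31  32  30  32  32  30  29  27
   23]
 [ 33  25  29  27  29  63 111 115 118 116  82  42  23  33  32  19  31  28
   27]
 [ 33  23  31  30  92 122 119  90  79  77  77  72  32  20  14  58  60  62
   61]
 [ 28  30  29  71 122  98  93  88  81  85  84  84  40  28  26  79  82  85
   81]
 [ 31  28  34 116 100  92 126  93  87  82  83  80  32  27  28  72  86  84
   86]
 [ 23  33  44 114  99 153 170  99  82  84  83  84  34  20  23  66  84  86
   84]
 [ 21  33  43 105 131 162 161  93  82  81  85  82  29  23  24  68  84  75
   84]
 [ 28  18  32  34  45  48  54  81  81  86  84  79  34  27  25  68  84  71
   69]
 [ 25  24  26  21  25  12  34  81  79  76  81  79  28  26  28  67  86  73
   67]
 [ 28  23  29  24  14  22  32  82  81  78  82  79  33  27  19  68  80  72
   65]
 [ 34  25  20  27  28  26  43  83  79  82  81  80  27  23  26  48  70  69
   73]
 [ 29  26  29  28  16  22  47  80  82  79  78  81  28  16  19  43  69  67
   68]
 [ 37  42  37  31  26  32  51  82  81  72  64  69  27  19  17  47  70  71
   70]
 [ 21  18  24  28  19  26  55  83  80  67  66  62  24  16  21  44  70  66
   66]
 [ 56  52  46  34  32  25  69  82  76  64  62  66  27  25  10  47  68  69
   65]]
```

The guard moved 44 mm and is open. The visible arc of the button puts its centre near box (-31,-84). Pressing it.

Call:
carry_out --deltas '[{"wx": 0, "wy": 0, "wz": 0, "tx": -0.035, "ty": -0.014, "tz": 0.01, "jaw": 0}, {"wx": 0, "wy": 0, "wz": 0, "tx": -0.07, "ty": -0.014, "tz": 0.03, "jaw": 0}, {"wx": 0, "wy": 0, "wz": 0, "tx": -0.1, "ty": -0.014, "tz": 0.055, "jaw": 0}, {"wx": 0, "wy": 0, "wz": 0, "tx": -0.1, "ty": -0.014, "tz": 0.095, "jaw": 0}, {"wx": 0, "wy": 0, "wz": 0, "tx": -0.1, "ty": -0.014, "tz": 0.13, "jaw": 0}, {"wx": 0, "wy": 0, "wz": 0, "tx": -0.1, "ty": -0.014, "tz": 0.155, "jaw": 0}, {"wx": 0, "wy": 0, "wz": 0, "tx": -0.1, "ty": -0.014, "tz": 0.171, "jaw": 0}, {"wx": 0, "wy": 0, "wz": 0, "tx": -0.1, "ty": -0.014, "tz": 0.177, "jaw": 0}, {"wx": 0, "wy": 0, "wz": 0, "tx": -0.1, "ty": -0.014, "tz": 0.177, "jaw": 0}]'

```text
t: 17.2
ee_pos: [0.5288, -0.0639, 0.0379]
eef_rot: [-1.871, -2.516, 0.005]
force: [-0.1, 0.2, -0.4]
width: -0.0003
grasp_force: 0.0
```

```bash
python3 -c "
from h import *
plan((*wld((-31,-84)),.029),16.8); print(box(arm.get_state()['ee_pos']))
"
```

```text
t 17.2 shift [-0.0007  0.0069  0.0088] turn [-0.35 -0.16 -0.08] ee [ 0.5288 -0.0639  0.0379] F [-0.1  0.2 -0.4] w -0.00030448906329231623
[-37.9 -83.3]
```

Call:
carry_out --deltas '[{"wx": 0, "wy": 0, "wz": 0, "tx": -0.001, "ty": 0.006, "tz": -0.002, "jaw": 0}, {"wx": 0, "wy": 0, "wz": 0, "tx": -0.001, "ty": 0.006, "tz": 0, "jaw": 0}, {"wx": 0, "wy": 0, "wz": 0, "tx": -0.001, "ty": 0.006, "tz": 0.003, "jaw": 0}, {"wx": 0, "wy": 0, "wz": 0, "tx": -0.001, "ty": 0.006, "tz": 0.006, "jaw": 0}, {"wx": 0, "wy": 0, "wz": 0, "tx": -0.001, "ty": 0.006, "tz": 0.009, "jaw": 0}, {"wx": 0, "wy": 0, "wz": 0, "tx": -0.001, "ty": 0.006, "tz": 0.011, "jaw": 0}, {"wx": 0, "wy": 0, "wz": 0, "tx": -0.001, "ty": 0.006, "tz": 0.011, "jaw": 0}, {"wx": 0, "wy": 0, "wz": 0, "tx": -0.001, "ty": 0.006, "tz": 0.011, "jaw": 0}]'

```text
t: 17.87
ee_pos: [0.5388, -0.063, 0.0304]
eef_rot: [1.873, 2.52, 0.002]
force: [2.2, -0.6, 3.1]
width: -0.0002
grasp_force: 1.3
```

```bash
python3 -c "
from h import *
plan((*wld((-31,-84)),.029),16.8); print(box(arm.get_state()['ee_pos']))
"
```

```text
t 17.87 shift [ 0.0013 -0.0029  0.0014] turn [ 0.1   0.04 -0.02] ee [ 0.5388 -0.063   0.0304] F [ 2.2 -0.6  3.1] w -0.00023731124908892145
[-28.1 -85.3]
```

Force is only 3 N and the button is 6.6 mm in, so I'll keep pressing to the end stop.

Call:
carry_out --deltas '[{"wx": 0, "wy": 0, "wz": 0, "tx": 0, "ty": 0, "tz": 0.002, "jaw": 0}, {"wx": 0, "wy": 0, "wz": 0, "tx": 0, "ty": 0, "tz": 0.004, "jaw": 0}, {"wx": 0, "wy": 0, "wz": 0, "tx": 0, "ty": 0, "tz": 0.004, "jaw": 0}, {"wx": 0, "wy": 0, "wz": 0, "tx": 0, "ty": 0, "tz": 0.004, "jaw": 0}]'

```text
t: 18.2
ee_pos: [0.5388, -0.063, 0.0288]
eef_rot: [1.872, 2.52, 0.003]
force: [-3.2, 0.7, 22.0]
width: -0.0002
grasp_force: 11.2
```

Hard stop at z = 28.8 mm with 22 N, so the button is fully in. Retreating and checking.

Call:
carry_out --deltas '[{"wx": 0, "wy": 0, "wz": 0, "tx": 0, "ty": 0, "tz": -0.01, "jaw": 0}, {"wx": 0, "wy": 0, "wz": 0, "tx": 0, "ty": 0, "tz": -0.04, "jaw": 0}, {"wx": 0, "wy": 0, "wz": 0, "tx": 0.02, "ty": -0.02, "tz": -0.08, "jaw": 0}, {"wx": 0, "wy": 0, "wz": 0, "tx": 0.05, "ty": -0.05, "tz": -0.12, "jaw": 0}, {"wx": 0, "wy": 0, "wz": 0, "tx": 0.08, "ty": -0.08, "tz": -0.16, "jaw": 0}, {"wx": 0, "wy": 0, "wz": 0, "tx": 0.1, "ty": -0.1, "tz": -0.2, "jaw": 0}, {"wx": 0, "wy": 0, "wz": 0, "tx": 0.1, "ty": -0.1, "tz": -0.2, "jaw": 0}, {"wx": 0, "wy": 0, "wz": 0, "tx": 0.1, "ty": -0.1, "tz": -0.2, "jaw": 0}, {"wx": 0, "wy": 0, "wz": 0, "tx": 0.1, "ty": -0.1, "tz": -0.2, "jaw": 0}]'

```text
t: 18.95
ee_pos: [0.4126, 0.0044, 0.2277]
eef_rot: [1.87, 2.521, 0.003]
force: [0.4, 0.0, -0.7]
width: 0.0
grasp_force: 0.0
```

```bash
python3 -c "
from h import *
c=grab('wrist'); a=c['img'].astype(int)
print('guard'); bright(c,.0435,110,wld((17,-84)),35)
print('button'); bright(c,.029,110,wld((-31,-84)),20)
m=((a[...,1]-a[...,0]>12)&(a[...,1]-a[...,2]>3)).astype(np.uint8); n,l,st,ce=cv2.connectedComponentsWithStats(m); k=1+np.argmax(st[1:,4])
ys,xs=np.nonzero(l==k); r=cv2.minAreaRect(np.array([at(c,(x,y),.02)[:2]*1e3 for x,y in zip(xs,ys)],np.float32)); print('board',box(np.array(r[0])/1e3),r[1:])
s=arm.get_state(); print(s['t'],s['ee_pos'],s['force'])
"
```

```text
guard
[414 218  38   6 159] box [ 12.8 -41. ] size [44.9  6.6] col [149. 151. 161.]
[ 402  233   65   55 1839] box [ 24.6 -97.5] size [77.3 72.7] col [180. 178. 180.]
[456 235   7   6  34] box [ 48.  -63.5] size [7.3 7.3] col [161. 159. 167.]
[397 240   6  15  59] box [-24.3 -76.8] size [ 6.2 19.3] col [193. 191. 197.]
[454 244   7   6  34] box [ 47.5 -76.3] size [7.4 7.4] col [158. 156. 164.]
[453 254   6   6  29] box [ 47.7 -90. ] size [6.2 7.2] col [164. 162. 170.]
button
[381 238  22  19 318] box [-29.8 -84.7] size [27.5 26.3] col [173. 170. 173.]
board [ 0.9 39.5] ((94.35233306884766, 132.62973022460938), 16.7153377532959)
19.0 [0.41306523 0.00400485 0.22623058] [ 0.30953077 -0.21022053 -0.1517282 ]
```

The board measures (0.9, 39.5) mm in the box frame against a nominal (0, 40). The guard is open, the button is in, and the arm is clear. Handing in.

```bash
python3 -c "
from cell import arm
print(arm.sign_off())"
```

```text
the job is handed in; nothing more can be done
None
```

I handed the job in at about 19 s of the 64 s limit: the board is home on all four standoffs, the guard is slid about 44 mm open, the reset button is pressed to its end stop, the screwdriver and pliers were left alone, and the arm is clear; the hand-in returned no verdict.

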